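Clear the cover and hold the instrument open

ROBOT

A 6-joint arm with a two-finger parallel gripper is mounted at the origin on the work surface. World frame = base frame: x ahead of the robot, y to its left, z up, the work surface at z = 0. Lengths are in m, angles in rad, forces in N, time in s.
With the tool pointing down it reaches from about 0.35 to 0.875 m from the base axis. Payload 4.2 kg.
Tool frame: the origin (TCP) lies at the centre of the arm's flange, where the gripper is bolted on; the fingertips stand 182 mm ahead of it and the grasp point (between the pads) lies 164 mm ahead of it (tcp_to_grasp is the distance from the TCP to the grasp point, in m); z points along the fingers, y is the direction in which the jaws open and shut (so a half turn about z gives the same grasp; the last joint's range is limited). The gripper opens to 87 mm and grips with 3 to 60 N. Pads are 19 mm wide; open, the fingers measure 117 mm over their backs; the gripper's body (75 mm by 190 mm) begins 51 mm behind the grasp point.
Start: joints at [1.577, 0.385, 0.008, 0, -1.194, -0.259], TCP at [0.156, 0.605, 0.405] pointing down, gripper open.
Joint ranges: [-3.14, 3.14], [-1.21, 2.06], [-1.07, 1.41], [-3.16, 2.05], [-2.99, -0.16], [-3.1, 3.1]. Speed limits (rad/s): [2.79, 2.79, 3.14, 3.14, 3.14, 3.14].

INTERFACE

Orientations are given as a rotation vector (axis times angle).
In Python, from station import * gives the robot as it stands.
- The arm moves only by the tool jog_arm, never from a script. Its argument "steps" is a list that holds one entry, the list of rows, each a list of 5 numbers: the shift along the tool's x, y, z in mm, then the turn about the tool's z in rad, then the finger opening in mm, from 0 to 87. In form: [[[x, y, z, roll, gripper], ...]]. A call has 1 to 20 rows; each row shifts and turns the commanded pose from where the row before left it, along the tool's axes as they then stand; what a row does not reach is not made up. A row lasts 1/12 s, in which the tool goes at most 41.7 mm and 7.16 degrees, less where a joint would pass 70% of its speed; a pose out of reach is approached as far as the arm can. A call is refused whole if a number of a shift passes 41.7 or a number of a turn 0.125, either way. A call with a gripper value outside its range is refused whole. The fingers move at their own pace and stop on an object; the grip force is fixed at half the most. Time passes only in rows, so rows that do not move let the fingers close. It gives the time, the measured TCP pose, the force and the opening at its end, in the units of the state.
- observe(): the state, without advancing time (a new reading comes with each control period).
- capture(name): name is "scene" or "top"; returns (picture, depth): 384x512x3 uint8, red, green, blue; 384x512 float32, m along the optical axis (not along the pixel's ray), 0 where there is no reading.
- camera_info(name): a dict with "intrinsics" (3x3 intrinsics, pixels), "rvec" (rotation vector, rad) and "tvec" (3), from world to camera coordinates, as OpenCV has them. Camera axes: x right, y down, z forward; pixel columns grow to the right and rows downward; lengths in m; the calibration is good to about 2 mm. A picture is of the moment at which its call begins. camera_info takes no time and is no camera call.
- hand_in(): hands the job in, once; it reports no verdict.
Trained networks look in the newest picture that a camera, given by its name, has taken for a name from the list of things; names that differ only in an ending like _2 or _b are one class to them, and where a whole thing is asked for, a point or a joint stands for the part that bears it (a point fixed in the world has none). Each returns a list of dicts, best first, with "p" (0 to 1); they miss things now and then, are a little off and sometimes report something else, mostly with a low value. They report only what shows in the picture. A call takes as long as a camera call. They do not tell look-alikes from the thing itself.
- silhouettes(camera, name): "region" (384x512 bool, what is visible of it) and "uv" ([column, row] in pixels, amid what is visible of it).
The state is a dict: "t": time; "qpos": joint angles; "dq": joint speeds; "joint_torque": joint torques, N m; "tcp_pos": TCP position; "ee_rot": TCP orientation; "force": force on the tool from outside, world axes, zero at the start; "ft_torque": the same for the moment, N m; "grip_width": opening from 0.0 (shut) to 1.0 (fully open).
Only numpy, scipy, OpenCV 4.12 (cv2) and the standard library are available. Lean on these libraries where they do the work, as an engineer would, in place of code of your own. Each camera call takes 0.05 s, during which the arm holds its last target.

TASK

The scoop tray standing on the instrument's cover holds five failed relays: tip them all out of the tray into the scrap bin and stand the empty tray upright on the bench, with the cover still shut. Then lift the cover by its bar to 60 degrees open so that the board can be inspected, and finish while holding it there still with the gripper: it falls shut if let go. Leave the magnifier, screwdriver and spool where they are.

Things in the scene. Friction and masses are not known exactly. Their poses are not given: they have to be found in the camera images.
- cover (a joint): Opening angle (rad) of the instrument's cover, 0 closed, growing as it opens, stop at 1.4. The cover is a dark steel plate, 220 (along the hinge) x 190 x 5 mm, about 0.45 kg, free-swinging: at every angle it falls shut when let go. Lifting it by its bar takes about 3 N. It is the top of a dark steel case fixed to the bench, 220 x 190 x 70 mm, with a circuit board inside. Closed, the cover's top face is 75.5 mm above the bench.
- cover_bar (a point): Middle of the round steel pull bar on the cover: 12 mm thick, 100 mm between its two legs, parallel to the hinge, its axis 35 mm off the cover's top face and 25 mm in from the free edge; being round it can turn between fingers as the cover swings. Axes of the cover: x along the bar, y across the cover towards the hinge, z out of the cover's top face (up when closed).
- cover_hinge (a point): Middle of the cover's hinge line, 70.5 mm above the bench, level with the cover's underside. Axes as for cover_bar: the hinge line is x; with the cover closed the bar lies 165 mm to -y and 40 mm to +z of here. Opening turns the cover about -x (the -y edge rises).
- case: The instrument's case; origin at the centre of its underside on the bench, x (220 mm) parallel to the hinge, y (190 mm) towards the hinge side, z up. Fixed.
- tray: Small aluminium scoop tray, 120 (x) x 86 (y) mm, standing on the cover at the start; origin at the centre of its underside, z up. Floor 4 mm thick, walls 24 mm high on three sides, fully open (no lip) at its -x end, where parts slide out when that end is tipped down steeply (about 60 degrees). About 0.16 kg.
- tray_grip (a point): Where to hold the tray: a black straight grip bar above its middle, 14 mm wide (tray y), 20 mm tall (tray z), 90 mm long (along tray x from -30 to +60 mm), joined to the tray only at the back wall (+x). This point is the bar's centre line right above the tray's origin, 66 mm above the tray's underside; 52 mm are free between the bar and the floor. Axes as the tray's.
- bin: Open grey plastic scrap bin, 160 x 160 x 70 mm high, walls 4 mm; origin at the centre of its underside on the bench, z up. Fixed.
- loupe: Bystander: hand magnifier lying on the bench, lens 66 mm across, handle 80 mm long; origin under the lens centre. Not to be moved.
- screwdriver: Bystander: screwdriver lying on the bench. Not to be moved.
- spool: Bystander: grey spool, 60 mm across, 40 mm high, standing on the bench; origin at the centre of its underside. Not to be moved.
- relay0: One of five like white plastic relays, 24 x 18 x 16 mm, 15 g, loose in the tray at the start; origin at the centre of its underside.
- relay1: One of five like white plastic relays, 24 x 18 x 16 mm, 15 g, loose in the tray at the start; origin at the centre of its underside.
- relay2: One of five like white plastic relays, 24 x 18 x 16 mm, 15 g, loose in the tray at the start; origin at the centre of its underside.
- relay3: One of five like white plastic relays, 24 x 18 x 16 mm, 15 g, loose in the tray at the start; origin at the centre of its underside.
- relay4: One of five like white plastic relays, 24 x 18 x 16 mm, 15 g, loose in the tray at the start; origin at the centre of its underside.
Things that resemble listed ones, but are neither listed nor needed, are in the scene too. Of the things like the bin, leave any that is pink; of the rest the smaller one is meant.

How it is judged:
By the outcome, as a careful person would: the job done as asked, in the order asked, and still so for the second after the job is handed in, while the arm keeps its last pose, push and grip.
It also fails if it takes over 61 s, if anything falls off the work surface, if the arm or the gripper's body presses on something with over 40 N, if the wrist force passes 120 N, or if a joint passes its speed limit or range.

## Working session

There is one attempt and no reset: what is moved stays moved. The work goes in short steps, Python scripts to look and compute and a tool call to move; the robot and the scene stay as the last step left them, time stands still between calls to the robot, and variables do not carry over. Pictures are saved under pics/ and viewed, and the job is handed in when it is done.

Besides the shell and the picture viewer there is one more tool, called in YAML: its name, and indented under it one key for each argument. jog_arm: Moves the arm, as the interface text tells. Its arguments: {"type":"object","properties":{"steps":{"type":"array","items":{"type":"array","items":{"type":"array","items":{"type":"number"}}}}},"required":["steps"]}

```bash
mkdir -p pics; ls; cat > h.py <<'E'
from station import *
import numpy as np, cv2
from scipy.spatial.transform import Rotation as R
def cam(n):
    i=camera_info(n); K=np.array(i["intrinsics"]); Rm=R.from_rotvec(i["rvec"]).as_matrix(); t=np.array(i["tvec"]); return K,Rm,t
def cloud(n,d):
    K,Rm,t=cam(n); v,u=np.mgrid[0:d.shape[0],0:d.shape[1]]
    p=np.stack([(u-K[0,2])/K[0,0]*d,(v-K[1,2])/K[1,1]*d,d],-1)
    return (p-t)@Rm
def proj(n,P):
    K,Rm,t=cam(n); c=np.atleast_2d(P)@Rm.T+t; return np.c_[c[:,0]/c[:,2]*K[0,0]+K[0,2],c[:,1]/c[:,2]*K[1,1]+K[1,2]]
def save(n,im): cv2.imwrite("pics/"+n,im[:,:,::-1])
E
python3 - <<'E'
from h import *
for n in("scene","top"):
    im,d=capture(n); save(n+"0.png",im); np.savez(""+n+"0.npz",im=im,d=d)
    K,Rm,t=cam(n); print(n,K.tolist(),(-Rm.T@t),Rm[2])
print(observe())
E
```

```text
pics
scene [[403.9199704973343, 0.0, 258.5472303059731], [0.0, 403.9199704973343, 191.722793461927], [0.0, 0.0, 1.0]] [ 1.04216818 -0.66362817  0.97149595] [-0.40983165  0.61023861 -0.6779726 ]
top [[360.5296632250362, 0.0, 248.72354731279242], [0.0, 360.5296632250362, 186.96669487001702], [0.0, 0.0, 1.0]] [0.40431126 0.08697075 1.38311761] [ 0.10017572 -0.00880631 -0.99493079]
{'t': 0.1, 'qpos': array([ 1.57659178e+00,  3.85505274e-01,  6.77324741e-03, -4.12344384e-04,
       -1.19399384e+00, -2.58585564e-01]), 'dq': array([ 0.00076865, -0.00222214,  0.00383893,  0.0029427 , -0.00157058,
       -0.00076203]), 'joint_torque': array([ 2.86323002e-04, -3.91687560e+01,  1.87935930e+01,  4.23184633e+00,
        1.34857540e-02, -6.92550384e-05]), 'tcp_pos': array([0.15624886, 0.60497823, 0.40376074]), 'ee_rot': array([ 3.11455378e+00, -3.96014708e-01, -1.97170598e-04]), 'force': array([-0.09244923,  0.88754069,  0.06821195]), 'ft_torque': array([-0.0556037 ,  0.04292139, -0.00331605]), 'grip_width': 1.003159165520543}
```

View pics/scene0.png

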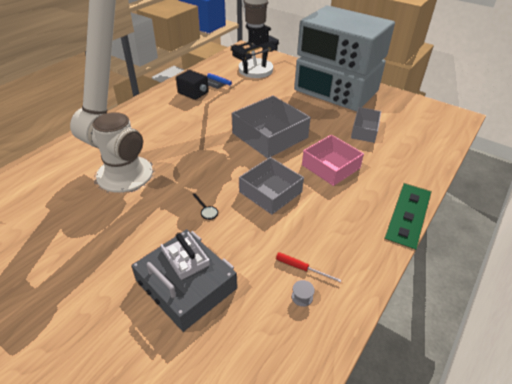

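View pics/top0.png

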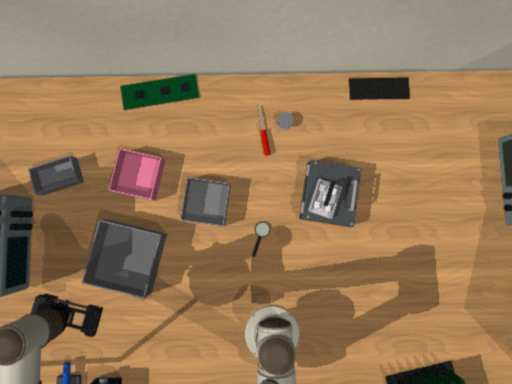

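```bash
python3 - <<'E'
from h import *
D={n:np.load(n+"0.npz") for n in("scene","top")}
for n in("scene","top"):
    im,d=D[n]["im"],D[n]["d"];C=cloud(n,d)
    for k in["cover_bar","tray_grip","tray","case","bin","spool","loupe","screwdriver","relay0"]:
        for s in silhouettes(n,k)[:4]:
            if s["p"]<.2: continue
            r=s["region"]&(d>0); p=C[r]
            print(n,k,round(s["p"],2),np.round(s["uv"]),r.sum(),"med",np.round(np.median(p,0),3),"lo",np.round(np.percentile(p,3,axis=0),3),"hi",np.round(np.percentile(p,97,axis=0),3))
            np.save(f"reg_{n}_{k}_{int(s['uv'][0])}.npy",s["region"])
print(observe()["t"])
E
```

```text
scene cover_bar 0.88 [181. 279.] 3454 med [ 0.548 -0.259  0.076] lo [ 0.406 -0.324  0.073] hi [ 0.618 -0.136  0.115]
scene cover_bar 0.47 [189. 258.] 794 med [ 0.512 -0.211  0.092] lo [ 0.442 -0.252  0.077] hi [ 0.555 -0.15   0.152]
scene tray_grip 0.81 [186. 256.] 840 med [ 0.508 -0.208  0.094] lo [ 0.442 -0.251  0.077] hi [ 0.553 -0.146  0.153]
scene tray 0.94 [189. 256.] 1043 med [ 0.505 -0.208  0.091] lo [ 0.432 -0.252  0.076] hi [ 0.554 -0.145  0.152]
scene case 0.88 [187. 282.] 4954 med [ 0.56  -0.265  0.075] lo [ 0.404 -0.333  0.01 ] hi [ 0.629 -0.14   0.112]
scene bin 0.94 [272. 124.] 3158 med [0.282 0.54  0.05 ] lo [0.17  0.394 0.003] hi [0.419 0.654 0.099]
scene bin 0.67 [331. 159.] 1971 med [0.593 0.506 0.032] lo [0.51  0.4   0.001] hi [0.684 0.581 0.07 ]
scene bin 0.6 [270. 186.] 2268 med [0.483 0.246 0.029] lo [0.406 0.147 0.001] hi [0.574 0.32  0.07 ]
scene spool 0.91 [305. 292.] 444 med [ 0.801 -0.078  0.039] lo [ 0.774 -0.097  0.003] hi [ 0.824 -0.049  0.043]
scene loupe 0.69 [207. 213.] 231 med [0.376 0.03  0.006] lo [0.312 0.001 0.001] hi [0.408 0.053 0.013]
scene s
[... 718 characters left out ...]
.075] lo [ 0.405 -0.321  0.068] hi [ 0.619 -0.124  0.114]
top case 0.66 [335. 185.] 2520 med [ 0.528 -0.244  0.075] lo [ 0.402 -0.322  0.004] hi [ 0.623 -0.124  0.113]
top bin 0.97 [140. 172.] 2061 med [0.601 0.504 0.006] lo [ 0.519  0.408 -0.001] hi [0.679 0.579 0.07 ]
top bin 0.84 [205. 200.] 1984 med [0.493 0.243 0.005] lo [ 0.412  0.159 -0.002] hi [0.57  0.319 0.071]
top spool 0.74 [287. 120.] 195 med [ 0.794 -0.069  0.039] lo [ 0.771 -0.095  0.002] hi [ 0.821 -0.045  0.044]
top loupe 0.8 [258. 229.] 238 med [0.378 0.035 0.006] lo [ 0.292  0.004 -0.002] hi [0.408 0.063 0.013]
top screwdriver 0.75 [264. 143.] 205 med [0.722 0.012 0.022] lo [ 0.671 -0.006 -0.004] hi [0.783 0.027 0.029]
1.0
```

```bash
python3 - <<'E'
from h import *
D={n:np.load(n+"0.npz") for n in("scene","top")}
im=D["top"]["im"]; a=cv2.resize(im[140:300,75:235],(400,400)); 
b=cv2.resize(im[150:235,290:375],(400,400),interpolation=cv2.INTER_CUBIC)
save("crop1.png",np.hstack([a,b]))
s=D["scene"]["im"]; save("crop2.png",np.hstack([cv2.resize(s[225:325,125:245],(480,400),interpolation=cv2.INTER_CUBIC),cv2.resize(s[80:220,210:370],(320,400))[:, :]]))
Ps=[]
for n in D:
    C=cloud(n,D[n]["d"]); Ps.append(C[D[n]["d"]>0])
P=np.vstack(Ps)
def rect(m,name):
    q=(P[m][:,:2]*1000).astype(np.float32); r=cv2.minAreaRect(q); print(name,len(q),np.round(r[0],1),np.round(r[1],1),round(r[2],1)); return r
x,y,z=P.T
reg=(abs(x-.52)<.18)&(abs(y+.23)<.16)
rect(reg&(z>.069)&(z<.082),"case top")
rect(reg&(z>.105)&(z<.119)&(y<-.25),"bar")
rect(reg&(z>.147)&(z<.156)&(y>-.26),"grip")
rect(reg&(z>.084)&(z<.103)&(y>-.253),"tray")
rect((abs(x-.49)<.13)&(abs(y-.24)<.12)&(z>.055)&(z<.08),"bin")
for nm,c in(("loupe",(.36,.03)),("screw",(.74,.01)),("spool",(.795,-.07))):
    rect((abs(x-c[0])<.12)&(abs(y-c[1])<.06)&(z>.008)&(z<.06),nm)
for nm,m in (("bar",reg&(z>.105)&(z<.119)&(y<-.25)),("grip",reg&(z>.14)&(z<.156)&(y>-.26))):
    print(nm,P[m].mean(0),np.percentile(P[m],[2,98],axis=0))
E
```

```text
case top 6283 [ 510.8 -223.1] [200.7 224.1] 80.0
bar 274 [ 500.  -295.8] [ 14.4 110.1] 79.6
grip 248 [ 503.4 -201.1] [17.2 89.5] 68.7
tray 893 [ 489.7 -196.3] [ 88.5 122.7] 69.3
bin 769 [487.7 235.2] [165.5 166.1] 80.9
loupe 187 [332.   32.2] [ 67.9 160.6] 88.4
screw 603 [764.8 -12.7] [194.   80.2] 3.5
spool 568 [749.9 -56.6] [ 77.  158.1] 83.5
bar [ 0.50163605 -0.29678912  0.11439479] [[ 0.44804842 -0.30880849  0.10791401]
 [ 0.55141169 -0.28345104  0.11846223]]
grip [ 0.5052254  -0.20250923  0.14989923] [[ 0.46368882 -0.22085316  0.1412367 ]
 [ 0.54432761 -0.18257591  0.15450513]]
```

View pics/crop1.png

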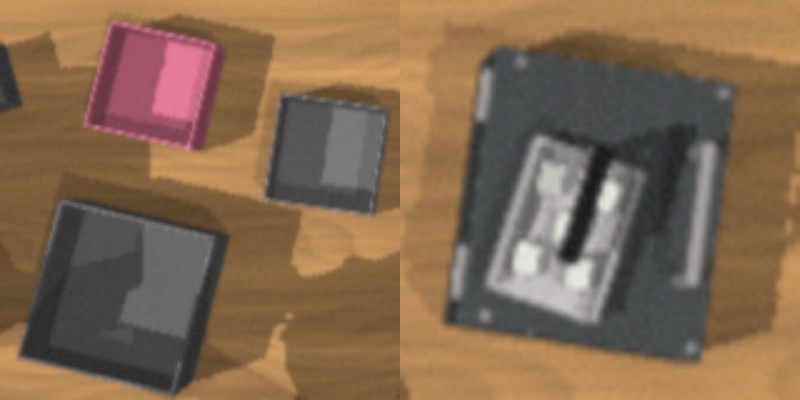

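View pics/crop2.png

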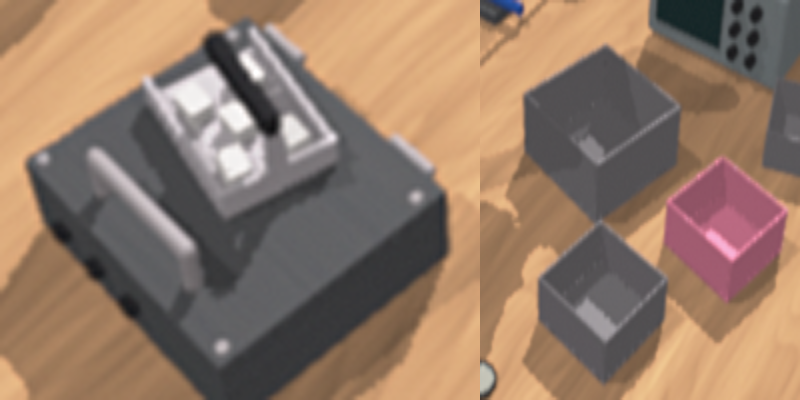

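```bash
cat >> h.py <<'E'
def go(gx,gy,gz,phi_deg,step=36):
    """mm grasp-point target -> tool-axis shifts (after turn), roll"""
    o=observe(); T=R.from_rotvec(o["ee_rot"]).as_matrix(); phi=np.degrees(np.arctan2(T[1,0],T[0,0]))
    g=o["tcp_pos"]*1000+T[:,2]*164
    d=np.array([gx,gy,gz])-g; a=np.radians(phi_deg)
    X=np.array([np.cos(a),np.sin(a),0]);Y=np.array([np.sin(a),-np.cos(a),0])
    s=np.array([d@X,d@Y,-d[2]]); n=int(np.ceil(np.linalg.norm(s)/step))
    print("t",o["t"],"grasp",g.round(1),"phi",phi.round(2),"tilt",np.degrees(np.arccos(-T[2,2])).round(2),"roll",-np.radians(phi_deg-phi).round(4),"shift",s.round(1),"n",n,"row",(s/max(n,1)).round(2),"F",o["force"].round(1),"gw",round(o["grip_width"]*87,1),"q",o["qpos"].round(2))
E
python3 - <<'E'
from h import *
go(508.2,-203.3,185,-21)
E
```

```text
t 1.0 grasp [156.3 605.1 240.8] phi -14.49 tilt 0.0 roll 0.1137 shift [618.3 628.6  55.8] n 25 row [24.73 25.14  2.23] F [ 0.1 -0.9 -0.1] gw 87.0 q [ 1.58  0.38  0.01 -0.   -1.19 -0.26]
```

Of the bins, pink (140,172) is ruled out. Of the two grey ones, large (124,258) and small (205,200), the small one measures about 165 mm square and 70 mm high, so it is the one meant. The enlarged crop confirms this. The tray's open end faces away from its bar post, towards the robot.

jog_arm:
  steps:
    - [[0,0,0,0.114,87],[24,24,0,0,87],[25,25,0,0,87],[25,25,0,0,87],[25,25,0,0,87],[25,25,0,0,87],[25,25,0,0,87],[25,25,0,0,87],[25,25,0,0,87],[25,25,0,0,87],[25,25,0,0,87],[25,25,0,0,87],[25,25,0,0,87],[25,25,0,0,87],[25,25,0,0,87],[25,25,0,0,87],[25,25,0,0,87],[25,25,0,0,87],[25,25,0,0,87],[25,25,0,0,87]]

```text
t: 2.67
tcp_pos: [0.429, -0.0092, 0.4052]
ee_rot: [-3.088, 0.573, -0.002]
force: [0.7, 0.2, 0.7]
grip_width: 1.002
```

```bash
python3 - <<'E'
from h import *
go(508.2,-203.3,185,-21)
E
```

```text
t 2.6667 grasp [429.2  -9.1 241.2] phi -21.01 tilt 0.08 roll -0.0002 shift [143.3 153.   56.2] n 7 row [20.48 21.86  8.03] F [0.7 0.2 0.7] gw 87.2 q [ 0.36  0.04 -0.44  0.   -1.09  0.84]
```

jog_arm:
  steps:
    - [[24,26,4,0,87],[24,26,8,0,87],[24,26,8,0,87],[24,26,8,0,87],[24,26,10,0,87],[16,16,10,0,87],[8,8,8,0,87],[0,0,0,0,87],[0,0,0,0,87]]

```text
t: 3.42
tcp_pos: [0.5078, -0.2028, 0.3481]
ee_rot: [-3.089, 0.574, 0.003]
force: [-1.0, 0.1, 0.2]
grip_width: 1.002
```

```bash
python3 - <<'E'
from h import *
im,d=capture("scene"); save("s1.png",cv2.resize(im[150:330,90:290],(800,720))[:600])
go(508.2,-203.3,141.5,-21)
E
```

```text
t 3.4667 grasp [ 507.7 -202.3  184.8] phi -21.0 tilt 0.02 roll 0.0 shift [ 0.8  0.8 43.3] n 2 row [ 0.42  0.39 21.67] F [-0.3  0.1  0.2] gw 87.0 q [-0.08  0.3  -0.27 -0.   -1.    1.29]
```

View pics/s1.png

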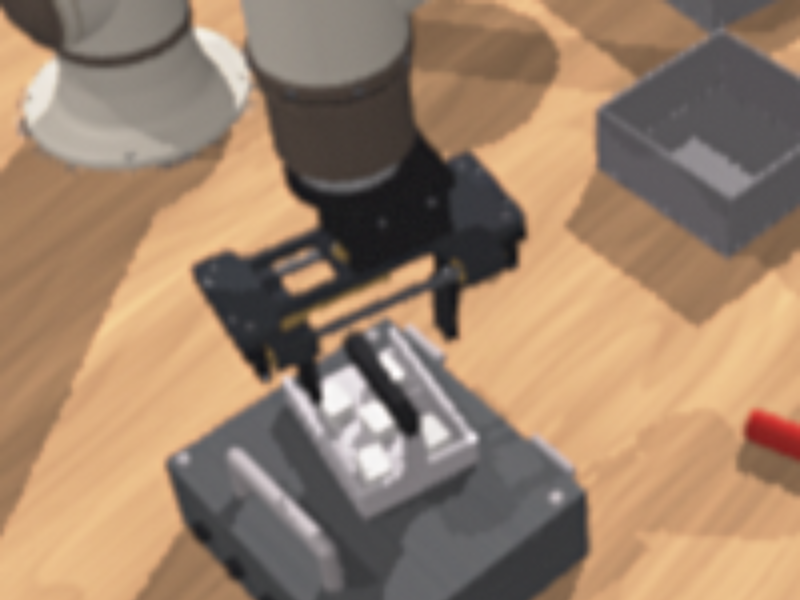

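The open jaws straddle the black grip bar at about (380,385) in the crop. I'll descend and close.

jog_arm:
  steps:
    - [[0,0,14,0,87],[0,0,14,0,87],[0,0,10,0,87],[0,0,5,0,87],[0,0,0,0,87],[0,0,0,0,0],[0,0,0,0,0],[0,0,0,0,0],[0,0,0,0,0],[0,0,0,0,0],[0,0,0,0,0],[0,0,0,0,0],[0,0,0,0,0],[0,0,0,0,0],[0,0,0,0,0],[0,0,0,0,0]]

```text
t: 4.8
tcp_pos: [0.508, -0.2027, 0.3057]
ee_rot: [3.089, -0.573, -0.0]
force: [-2.2, -0.1, -0.8]
grip_width: 0.245
```

jog_arm:
  steps:
    - [[0,0,-2,0,0],[0,0,-4,0,0],[0,0,-6,0,0],[0,0,-8,0,0],[0,0,-8,0,0],[0,0,-8,0,0],[0,0,-4,0,0],[0,0,0,0,0]]

```text
t: 5.47
tcp_pos: [0.5082, -0.2028, 0.3474]
ee_rot: [-3.089, 0.573, -0.005]
force: [1.0, -0.7, -1.3]
grip_width: 0.156
```

```bash
python3 - <<'E'
from h import *
im,d=capture("scene"); save("s2.png",cv2.resize(im[150:330,90:290],(800,720))[:600])
go(487,235,220,-9.1)
E
```

```text
t 5.5167 grasp [ 508.3 -202.7  182.6] phi -21.02 tilt 0.1 roll -0.208 shift [ -90.2 -428.9  -37.4] n 13 row [ -6.94 -32.99  -2.88] F [-0.3  0.7 -3.1] gw 13.7 q [-0.08  0.3  -0.27 -0.   -1.    1.29]
```

View pics/s2.png

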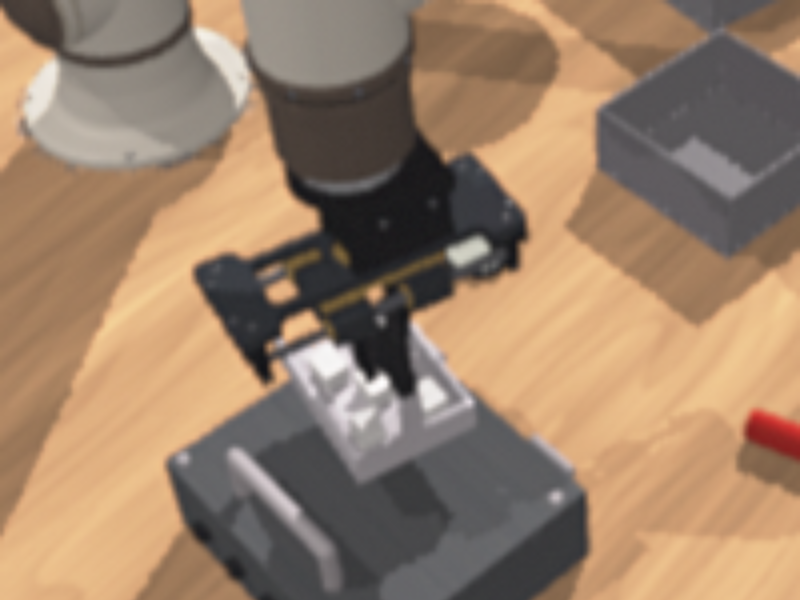

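```bash
cat >> h.py <<'E'
def tray(n="scene"):
    """fit tray via silhouette"""
    im,d=capture(n); s=silhouettes(n,"tray"); 
    if not s: print("no tray"); return im,d,None
    m=s[0]["region"]&(d>0); p=cloud(n,d)[m]
    print("tray p",round(s[0]["p"],2),len(p),"lo",np.percentile(p,2,axis=0).round(3),"hi",np.percentile(p,98,axis=0).round(3))
    return im,d,m
E
python3 - <<'E'
from h import *
im,d,m=tray()
C=cloud("scene",d)
o=observe(); T=R.from_rotvec(o["ee_rot"]).as_matrix(); g=o["tcp_pos"]+T[:,2]*.164
p=(C[m]-g)@T*1000  # tool axes
# side/back wall tops: points in tool frame
print("x bins: z (down) min/median/max")
for a in range(-90,60,15):
    q=p[(p[:,0]>=a)&(p[:,0]<a+15)]; 
    if len(q): 
        w=q[abs(q[:,1])>37]; print(a,len(q),q[:,2].min().round(),np.median(q[:,2]).round(),q[:,2].max().round(), "wall top", w[:,2].min().round(1) if len(w) else None)
E
```

```text
tray p 0.96 733 lo [ 0.446 -0.254  0.115] hi [ 0.558 -0.155  0.192]
x bins: z (down) min/median/max
-90 1 106.0 106.0 106.0 wall top 106.2
-75 9 54.0 63.0 104.0 wall top 54.3
-60 19 42.0 56.0 107.0 wall top 42.2
-45 60 40.0 61.0 108.0 wall top 39.9
-30 81 41.0 62.0 106.0 wall top 40.7
-15 74 40.0 61.0 66.0 wall top 40.2
0 94 -12.0 49.0 65.0 wall top 40.7
15 76 -12.0 43.0 67.0 wall top 40.1
30 319 -13.0 46.0 71.0 wall top 40.8
```

```bash
python3 - <<'E'
from h import *
go(497.6,233.6,195,-9.1,28)
E
```

```text
t 5.6167 grasp [ 507.6 -202.6  181.5] phi -21.03 tilt 0.04 roll -0.2082 shift [ -78.9 -429.2  -13.5] n 16 row [ -4.93 -26.82  -0.84] F [ 0.4  0.5 -2. ] gw 13.5 q [-0.08  0.3  -0.27 -0.   -1.    1.29]
```

jog_arm:
  steps:
    - [[0,0,-4,-0.052,0],[0,0,-4,-0.052,0],[0,0,-4,-0.052,0],[-1,-8,-2,-0.052,0],[-3,-16,0,0,0],[-4,-24,0,0,0],[-5,-28,0,0,0],[-5,-28,0,0,0],[-5,-28,0,0,0],[-5,-28,0,0,0],[-5,-28,0,0,0],[-5,-28,0,0,0],[-5,-28,0,0,0],[-5,-28,0,0,0],[-5,-28,0,0,0],[-5,-28,0,0,0],[-5,-28,0,0,0],[-5,-25,0,0,0],[-4,-20,0,0,0],[-3,-14,0,0,0]]

```text
t: 7.28
tcp_pos: [0.4997, 0.2207, 0.3591]
ee_rot: [3.131, -0.247, -0.001]
force: [0.7, 0.2, -1.2]
grip_width: 0.157
```

jog_arm:
  steps:
    - [[-2,-8,0,0,0],[-1,-4,0,0,0],[0,0,0,0,0],[0,0,0,0,0]]

```text
t: 7.62
tcp_pos: [0.4988, 0.2305, 0.3595]
ee_rot: [3.131, -0.25, -0.001]
force: [-0.5, -1.2, -0.9]
grip_width: 0.16
```

```bash
python3 - <<'E'
from h import *
im,d,m=tray(); save("s3.png",cv2.resize(im[90:240,170:370],(800,600)))
go(497.6,233.6,115,-9.1,12)
E
```

```text
tray p 0.98 643 lo [0.42  0.183 0.003] hi [0.543 0.37  0.203]
t 7.7167 grasp [498.9 230.2 195.8] phi -9.17 tilt 0.02 roll -0.0012 shift [-1.8 -3.2 80.8] n 7 row [-0.26 -0.45 11.54] F [ 0.5  0.6 -2. ] gw 13.8 q [ 0.73  0.29 -0.25  0.   -1.03  0.68]
```

View pics/s3.png

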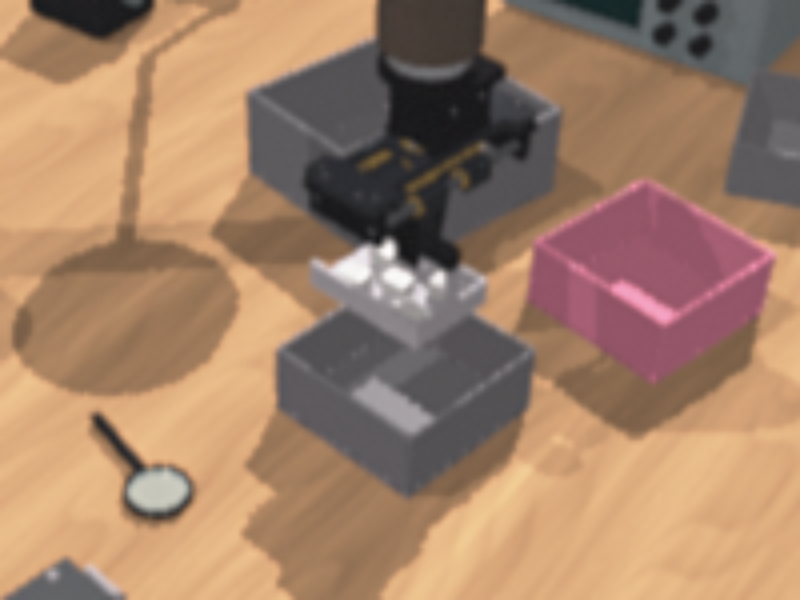

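```bash
python3 - <<'E'
from h import *
d=np.load("scene0.npz");im=d["im"];C=cloud("scene",d["d"]); q=C[108:140,350:385]
t=np.load("top0.npz"); Ct=cloud("top",t["d"])
q=Ct[150:200,25:85].reshape(-1,3); m=q[:,2]>.01
r=cv2.minAreaRect((q[m][:,:2]*1000).astype(np.float32)); print(r, np.percentile(q[m][:,2],[5,50,95]))
save("c3.png",np.hstack([cv2.resize(im[95:150,335:395],(400,367),interpolation=cv2.INTER_CUBIC),cv2.resize(t["im"][145:205,22:87],(398,367),interpolation=cv2.INTER_CUBIC)]))
E
```

```text
((546.6814575195312, 483.9936218261719), (823.9069213867188, 181.00599670410156), 82.66304016113281) [0.01198646 0.04146088 0.06191231]
```

View pics/c3.png

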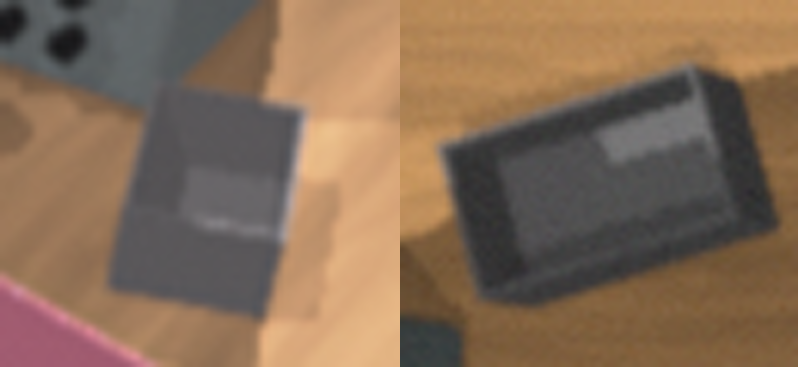

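A third grey box at top (56,175) is oblong and much narrower, so it is not a 160 x 160 bin and the network doesn't report it as one. The square bin at (205,200) stays my choice, so I'll lower the tray into it.

jog_arm:
  steps:
    - [[-1,-1,6,0,0],[-1,-1,12,0,0],[0,-1,14,0,0],[0,0,14,0,0],[0,0,14,0,0],[0,0,12,0,0],[0,0,6,0,0],[0,0,3,0,0],[0,0,0,0,0],[0,0,0,0,0]]

```text
t: 8.55
tcp_pos: [0.4977, 0.2345, 0.2792]
ee_rot: [-3.131, 0.249, -0.001]
force: [0.6, 0.4, -1.7]
grip_width: 0.157
```

jog_arm:
  steps:
    - [[-3,0,0,0,0],[-3,0,0,0,0],[-3,0,0,0,0],[-3,0,0,0,0],[-3,0,0,0,0],[-3,0,0,0,0],[-3,0,0,0,0],[0,0,0,0,0]]

```text
t: 9.22
tcp_pos: [0.4801, 0.2392, 0.2833]
ee_rot: [-3.124, 0.244, -0.023]
force: [11.8, -2.8, 3.1]
grip_width: 0.157
```

```bash
python3 - <<'E'
from h import *
im,d,m=tray(); save("s4.png",cv2.resize(im[90:240,170:370],(800,600)))
go(497.6,233.6,115,-9.1,12)
E
```

```text
tray p 0.75 472 lo [0.418 0.191 0.046] hi [0.537 0.281 0.131]
t 9.3167 grasp [482.7 240.5 119.2] phi -8.94 tilt 0.95 roll 0.0029 shift [15.8  4.4  4.2] n 2 row [7.9  2.22 2.12] F [10.1 -2.3  2.8] gw 13.7 q [ 0.77  0.36 -0.38  0.01 -0.82  0.64]
```

View pics/s4.png

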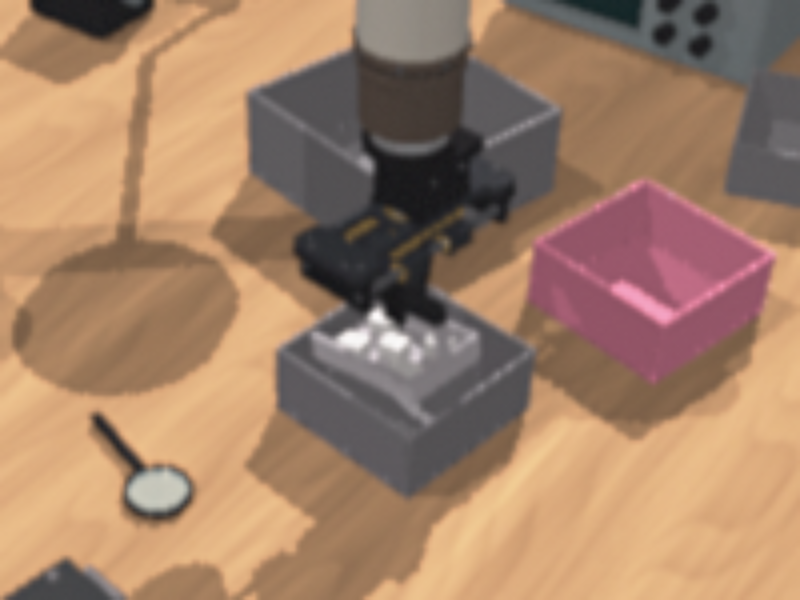

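jog_arm:
  steps:
    - [[-3,0,0,0,0],[-3,0,0,0,0],[-3,0,0,0,0],[-3,0,0,0,0]]

```text
t: 9.65
tcp_pos: [0.4682, 0.2415, 0.2831]
ee_rot: [-3.123, 0.245, -0.022]
force: [9.9, -1.6, 3.2]
grip_width: 0.162
```

```bash
cat >> h.py <<'E'
def tilt(n="scene"):
    im,d,m=tray(n); C=cloud(n,d)
    o=observe(); T=R.from_rotvec(o["ee_rot"]).as_matrix(); g=o["tcp_pos"]+T[:,2]*.164
    p=(C[m]-g)@T*1000
    for a in range(-90,90,15):
        q=p[(p[:,0]>=a)&(p[:,0]<a+15)&(p[:,2]<110)]; 
        if len(q): 
            w=q[abs(q[:,1])>37]; print(a,len(q),q[:,2].min().round(),np.median(q[:,2]).round(), "wall top", w[:,2].min().round(1) if len(w) else None)
    return im
E
python3 - <<'E'
from h import *
im=tilt(); save("s5.png",cv2.resize(im[90:240,170:370],(800,600)))
go(497.6,233.6,115,-9.1,12)
E
```

```text
tray p 0.75 566 lo [0.421 0.192 0.003] hi [0.534 0.309 0.138]
-60 9 63.0 74.0 wall top 62.5
-45 21 52.0 65.0 wall top 52.4
-30 48 6.0 62.0 wall top 46.2
-15 63 45.0 63.0 wall top 45.2
0 60 -24.0 46.0 wall top 39.5
15 69 -20.0 43.0 wall top 37.2
30 83 -23.0 34.0 wall top 30.5
45 143 -5.0 31.0 wall top 27.0
60 44 36.0 45.0 wall top 37.6
t 9.75 grasp [469.5 242.7 118.6] phi -8.98 tilt 0.86 roll 0.0021 shift [29.2  4.6  3.6] n 3 row [9.72 1.52 1.19] F [ 8.6 -0.5  1.7] gw 13.6 q [ 0.79  0.34 -0.41  0.   -0.81  0.62]
```

View pics/s5.png

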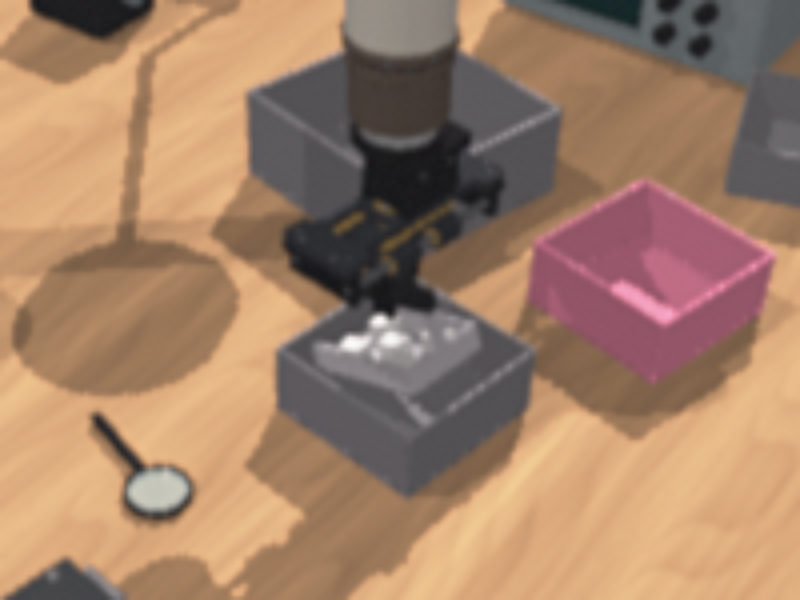

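jog_arm:
  steps:
    - [[-3,0,0,0,0],[-3,0,0,0,0],[-3,0,0,0,0],[-3,0,0,0,0],[-3,0,0,0,0],[-3,0,0,0,0],[-3,0,0,0,0],[-3,0,0,0,0],[-3,0,0,0,0],[-3,0,0,0,0]]

```text
t: 10.58
tcp_pos: [0.4368, 0.2457, 0.2813]
ee_rot: [-3.126, 0.246, -0.012]
force: [5.5, -0.4, 1.0]
grip_width: 0.162
```

```bash
python3 - <<'E'
from h import *
im=tilt(); save("s6.png",cv2.resize(im[90:240,170:370],(800,600)))
go(497.6,233.6,115,-9.1,12)
E
```

```text
tray p 0.59 388 lo [0.422 0.193 0.034] hi [0.517 0.287 0.146]
-30 6 62.0 83.0 wall top 62.2
-15 22 60.0 73.0 wall top 60.4
0 42 -15.0 61.0 wall top 46.6
15 40 -35.0 11.0 wall top 32.4
30 53 -38.0 20.0 wall top 19.6
45 61 -20.0 4.0 wall top 5.0
60 137 -3.0 9.0 wall top 1.4
75 27 10.0 16.0 wall top 14.1
t 10.6833 grasp [437.6 246.5 117.1] phi -9.01 tilt 0.51 roll 0.0016 shift [61.3  3.2  2.1] n 6 row [10.21  0.54  0.34] F [ 5.5 -0.5  1.1] gw 13.5 q [ 0.84  0.31 -0.46  0.   -0.79  0.57]
```

View pics/s6.png

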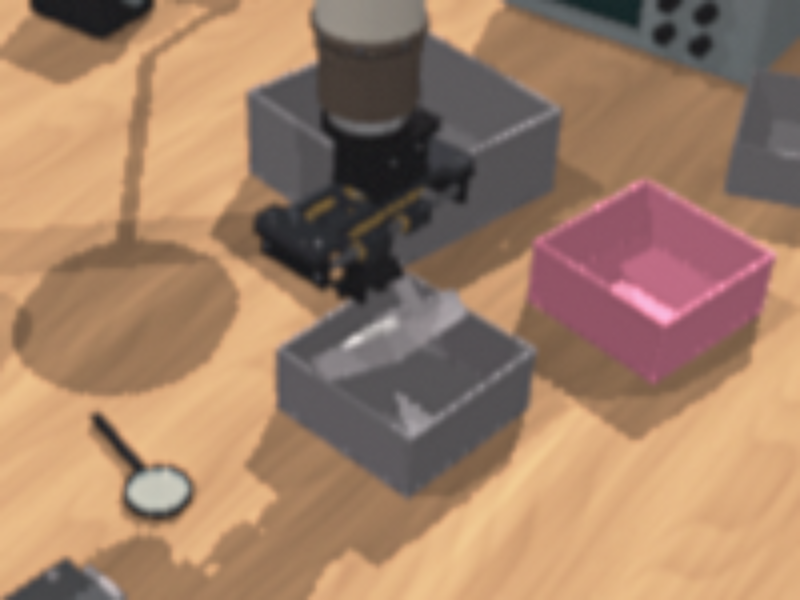

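jog_arm:
  steps:
    - [[-3,0,-1,0,0],[-3,0,-1,0,0],[-3,0,-1,0,0],[-3,0,-1,0,0],[-3,0,-1,0,0],[-3,0,-1,0,0],[-3,0,0,0,0],[-3,0,0,0,0],[-3,0,0,0,0],[0,0,0,0,0],[0,0,0,0,0]]

```text
t: 11.6
tcp_pos: [0.4094, 0.2495, 0.2859]
ee_rot: [-3.128, 0.247, -0.006]
force: [6.1, -0.2, -1.5]
grip_width: 0.159
```

```bash
python3 - <<'E'
from h import *
im=tilt(); save("s7.png",cv2.resize(im[90:240,170:370],(800,600)))
im,d=capture("top"); save("t7.png",cv2.resize(im[150:250,140:273],(798,600)))
go(497.6,233.6,115,-9.1,12)
E
```

```text
tray p 0.68 471 lo [0.417 0.196 0.028] hi [0.49  0.278 0.158]
0 19 -21.0 -3.0 wall top 68.2
15 66 -42.0 61.0 wall top 43.0
30 90 -39.0 49.0 wall top 16.5
45 86 -26.0 22.0 wall top -14.2
60 150 -21.0 -12.0 wall top -19.6
75 57 -14.0 -8.0 wall top -9.2
t 11.75 grasp [410.1 250.1 121.9] phi -9.05 tilt 0.31 roll 0.0009 shift [89.   2.4  6.9] n 8 row [11.12  0.3   0.86] F [ 5.6  1.4 -1.7] gw 13.9 q [ 0.89  0.27 -0.51  0.   -0.79  0.52]
```

View pics/s7.png

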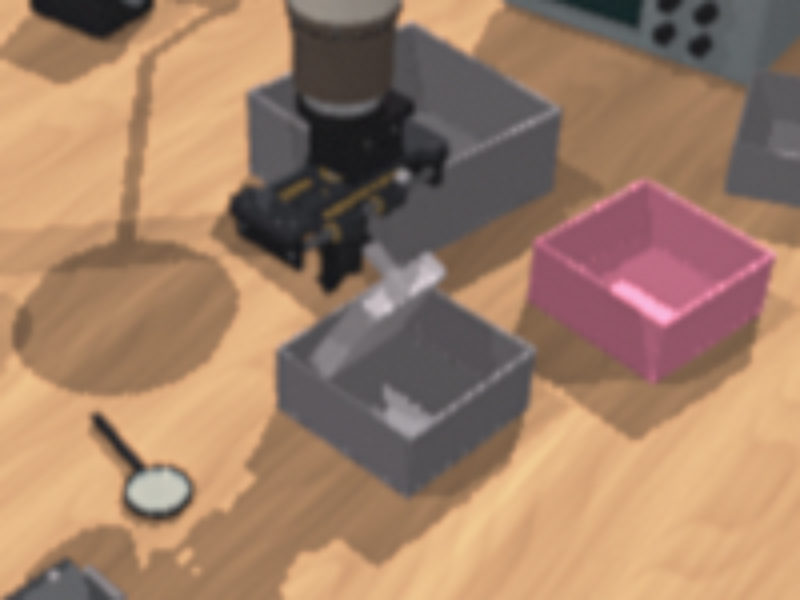

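View pics/t7.png

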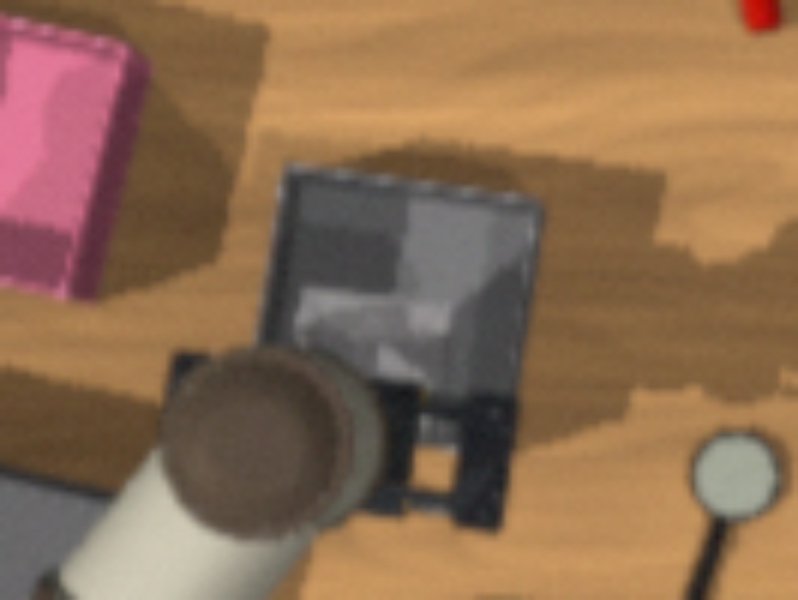

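jog_arm:
  steps:
    - [[4,0,-2,0,0],[8,0,-5,0,0],[10,0,-8,0,0],[10,0,-8,0,0],[4,0,-5,0,0],[-6,0,0,0,0],[6,0,0,0,0],[-6,0,0,0,0],[6,0,0,0,0],[0,0,0,0,0]]

```text
t: 12.58
tcp_pos: [0.444, 0.2431, 0.3125]
ee_rot: [3.131, -0.248, -0.0]
force: [-1.2, 0.5, -2.1]
grip_width: 0.158
```

```bash
python3 - <<'E'
from h import *
im=tilt(); save("s8.png",cv2.resize(im[90:240,170:370],(800,600)))
go(497.6,233.6,115,-9.1,12)
E
```

```text
tray p 0.57 514 lo [0.414 0.189 0.031] hi [0.526 0.322 0.184]
-45 1 109.0 109.0 wall top None
-30 4 28.0 32.0 wall top 78.9
-15 7 16.0 32.0 wall top None
0 28 -30.0 -6.0 wall top 65.9
15 64 -42.0 50.0 wall top 42.3
30 93 -59.0 45.0 wall top 12.0
45 87 -25.0 29.0 wall top -10.0
60 159 -20.0 -12.0 wall top -20.0
75 60 -13.0 -7.0 wall top -9.3
t 12.6833 grasp [443.8 243.  148.5] phi -9.1 tilt 0.04 roll 0.0001 shift [54.6  0.7 33.5] n 6 row [9.1  0.12 5.58] F [ 0.3  0.2 -1.3] gw 13.9 q [ 0.82  0.28 -0.41 -0.   -0.89  0.59]
```

View pics/s8.png

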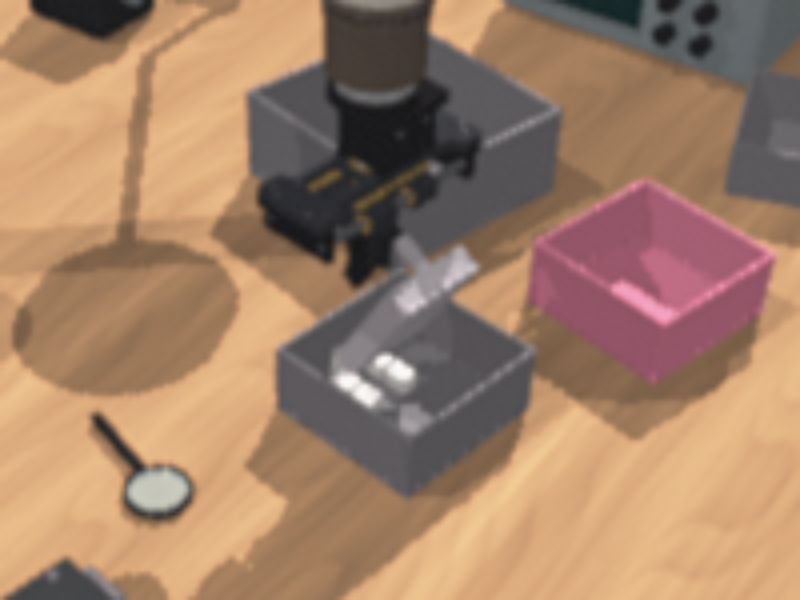

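jog_arm:
  steps:
    - [[5,0,-4,0,0],[10,0,-4,0,0],[14,0,-4,0,0],[15,0,0,0,0],[15,0,0,0,0],[12,0,0,0,0],[8,0,0,0,0],[5,0,0,0,0],[4,0,0,0,0],[4,0,0,0,0],[4,0,0,0,0],[4,0,0,0,0],[4,0,0,0,0],[4,0,0,0,0],[0,0,0,0,0]]

```text
t: 13.93
tcp_pos: [0.5506, 0.2261, 0.3268]
ee_rot: [3.132, -0.248, 0.0]
force: [-3.6, -1.7, 6.6]
grip_width: 0.159
```

```bash
python3 - <<'E'
from h import *
im=tilt(); save("s9.png",cv2.resize(im[90:240,170:370],(800,600)))
go(497.6,233.6,115,-9.1,12)
E
```

```text
tray p 0.98 406 lo [0.543 0.171 0.076] hi [0.63  0.261 0.198]
-15 4 77.0 79.0 wall top 77.4
0 34 -24.0 70.0 wall top 56.4
15 62 -40.0 41.0 wall top 37.9
30 60 -35.0 25.0 wall top 16.4
45 63 -22.0 2.0 wall top -7.6
60 134 -11.0 -4.0 wall top -9.0
75 43 -3.0 2.0 wall top 0.2
t 14.0333 grasp [550.5 226.  162.7] phi -9.04 tilt 0.03 roll 0.001 shift [-53.4   0.9  47.7] n 6 row [-8.9   0.15  7.95] F [-4.7 -0.4  6.1] gw 13.5 q [ 0.66  0.4  -0.18  0.   -0.99  0.75]
```

View pics/s9.png

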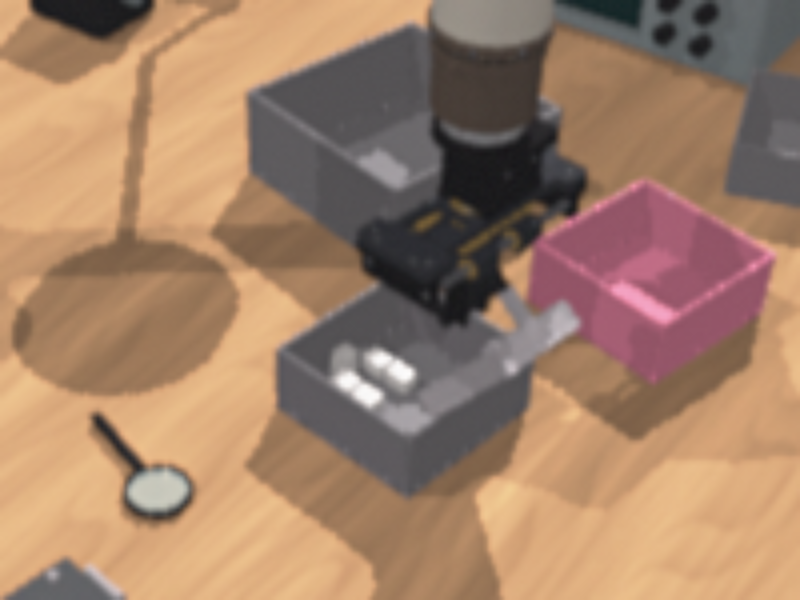

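jog_arm:
  steps:
    - [[4,0,0,0,0],[4,0,0,0,0],[4,0,0,0,0],[4,0,0,0,0],[4,0,0,0,0],[4,0,0,0,0],[4,0,0,0,0],[4,0,0,0,0],[4,0,0,0,0],[4,0,0,0,0],[0,0,0,0,0]]

```text
t: 14.95
tcp_pos: [0.5906, 0.2195, 0.3239]
ee_rot: [3.131, -0.25, -0.002]
force: [-0.9, -0.1, 0.4]
grip_width: 0.155
```

```bash
python3 - <<'E'
from h import *
im=tilt(); save("s10.png",cv2.resize(im[90:240,170:370],(800,600)))
go(690,190,180,-9.1,30)
E
```

```text
tray p 0.97 721 lo [0.536 0.168 0.002] hi [0.661 0.383 0.183]
-60 2 92.0 93.0 wall top 92.2
-45 41 67.0 87.0 wall top 66.6
-30 66 57.0 79.0 wall top 57.5
-15 76 50.0 70.0 wall top 49.7
0 99 -16.0 59.0 wall top 40.3
15 84 -26.0 46.0 wall top 37.6
30 86 -29.0 29.0 wall top 25.7
45 92 -12.0 20.0 wall top 17.3
60 149 14.0 29.0 wall top 13.9
t 15.05 grasp [590.2 219.5 160.1] phi -9.11 tilt 0.04 roll -0.0002 shift [103.2  13.4 -19.9] n 4 row [25.8   3.34 -4.99] F [-1.  -0.1 -1. ] gw 13.6 q [ 0.61  0.46 -0.09 -0.   -1.02  0.8 ]
```

View pics/s10.png

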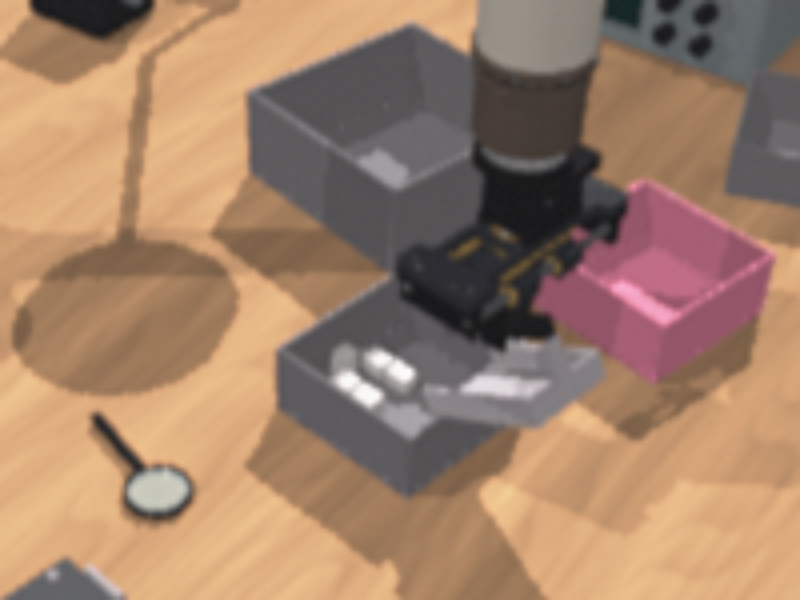

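jog_arm:
  steps:
    - [[0,0,-10,0,0],[4,0,-12,0,0],[12,2,-12,0,0],[22,3,-4,0,0],[22,3,0,0,0],[22,2,0,0,0],[18,2,0,0,0],[10,1,6,0,0],[6,0,14,0,0],[2,0,20,0,0],[0,0,20,0,0],[0,0,16,0,0],[0,0,10,0,0],[0,0,6,0,0],[0,0,0,0,0]]

```text
t: 16.3
tcp_pos: [0.7041, 0.1883, 0.2688]
ee_rot: [3.13, -0.249, -0.004]
force: [-0.1, 0.1, -1.2]
grip_width: 0.161
```

```bash
python3 - <<'E'
from h import *
im=tilt(); save("s11.png",cv2.resize(im[110:260,190:390],(800,600)))
go(705,190,66,-9.1,4)
E
```

```text
tray p 0.94 757 lo [0.667 0.137 0.   ] hi [0.775 0.275 0.128]
-60 1 109.0 109.0 wall top None
-45 43 67.0 89.0 wall top 66.7
-30 75 59.0 83.0 wall top 59.4
-15 90 52.0 73.0 wall top 51.9
0 105 -16.0 64.0 wall top 43.3
15 102 -24.0 58.0 wall top 36.1
30 114 -26.0 36.0 wall top 27.0
45 102 -9.0 21.0 wall top 17.6
60 122 19.0 32.0 wall top 19.8
t 16.4 grasp [705.  188.5 107.5] phi -9.06 tilt 0.08 roll 0.0006 shift [-0.3 -1.5 41.5] n 11 row [-0.02 -0.14  3.77] F [ 0.8  0.3 -1.1] gw 13.9 q [ 0.48  0.66  0.14  0.   -1.05  0.93]
```

View pics/s11.png

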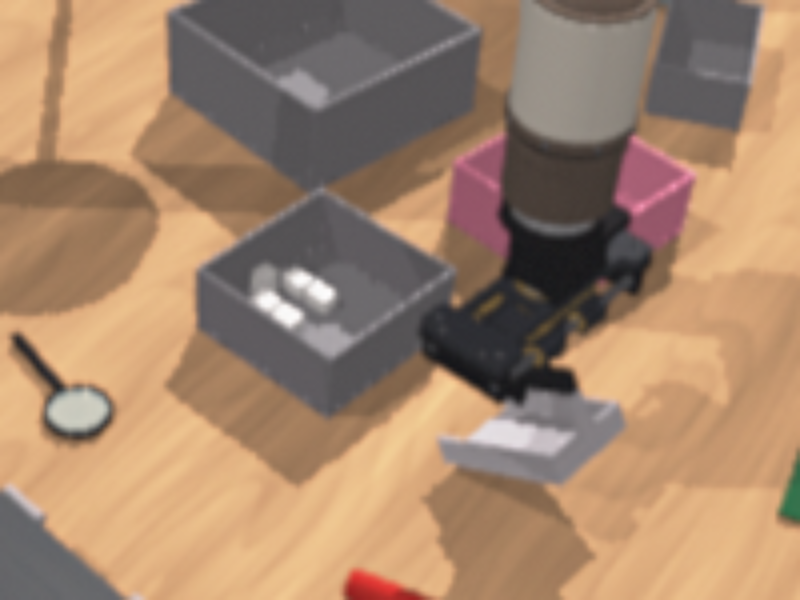

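jog_arm:
  steps:
    - [[0,0,6,0,0],[4,0,3,0,0],[5,0,3,0,0],[5,0,3,0,0],[5,0,3,0,0],[5,0,3,0,0],[5,0,3,0,0],[5,0,3,0,0],[4,0,4,0,0],[4,0,4,0,0],[3,0,4,0,0],[2,0,4,0,0],[0,0,0,0,0]]

```text
t: 17.48
tcp_pos: [0.7526, 0.1806, 0.2313]
ee_rot: [-3.131, 0.248, -0.008]
force: [-1.6, -1.9, 11.9]
grip_width: 0.159
```

```bash
python3 - <<'E'
from h import *
im=tilt(); save("s12.png",cv2.resize(im[110:260,190:390],(800,600)))
go(705,190,66,-9.1,4)
E
```

```text
tray p 0.69 770 lo [0.683 0.132 0.   ] hi [0.803 0.215 0.077]
-75 46 41.0 62.0 wall top 40.5
-60 59 42.0 62.0 wall top 42.3
-45 58 39.0 61.0 wall top 38.8
-30 65 40.0 62.0 wall top 40.4
-15 95 39.0 63.0 wall top 38.7
0 112 -57.0 61.0 wall top -57.4
15 121 -12.0 61.0 wall top 40.0
30 107 -11.0 44.0 wall top 40.3
45 107 -10.0 50.0 wall top 42.5
t 17.5833 grasp [753.4 180.6  67.3] phi -9.05 tilt 0.33 roll 0.0008 shift [-49.3  -1.7   1.3] n 13 row [-3.79 -0.13  0.1 ] F [-0.2 -1.6 11.6] gw 14.0 q [ 0.44  0.77  0.24  0.   -1.04  0.97]
```

View pics/s12.png

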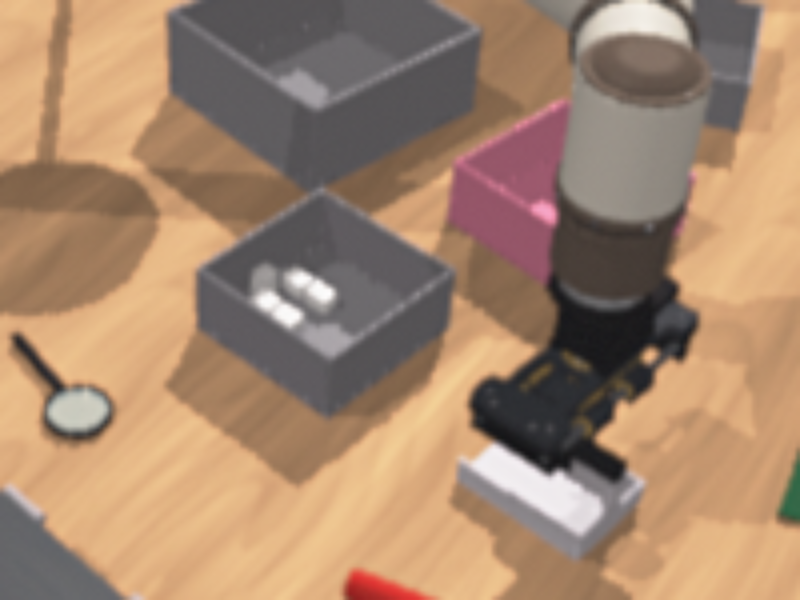

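jog_arm:
  steps:
    - [[0,0,-1,0,0],[0,0,0,0,40],[0,0,0,0,40],[0,0,0,0,40],[0,0,0,0,40],[0,0,0,0,40],[0,0,0,0,40],[0,0,-6,0,40],[0,0,-12,0,40],[0,0,-20,0,50],[0,0,-25,0,60],[0,0,-30,0,87],[0,0,-30,0,87],[0,0,-15,0,87]]

```text
t: 18.75
tcp_pos: [0.7514, 0.1806, 0.3738]
ee_rot: [-3.129, 0.248, -0.014]
force: [1.2, -0.2, 1.6]
grip_width: 0.752
```

```bash
python3 - <<'E'
from h import *
im,d,m=tray(); save("s13.png",cv2.resize(im[110:260,190:390],(800,600)))
# cover bar remeasure from scene+top using full cloud
go(500,-296,200,-10,30)
P=np.vstack([cloud(n,np.load(n+"0.npz")["d"])[np.load(n+"0.npz")["d"]>0] for n in("scene","top")])
C=cloud("scene",d); x,y,z=C[d>0].T
m=(abs(x-.5)<.08)&(y<-.26)&(y>-.34)&(z>.105)&(z<.125)
q=C[d>0][m]*1000; print(len(q),q.mean(0),cv2.minAreaRect(q[:,:2].astype(np.float32)), np.percentile(q[:,2],[5,50,95]))
E
```

```text
tray p 0.72 1025 lo [ 0.679  0.133 -0.   ] hi [0.802 0.223 0.077]
t 18.85 grasp [753.1 181.2 209.9] phi -9.07 tilt 0.63 roll 0.0162 shift [-166.4  513.9    9.9] n 19 row [-8.76 27.05  0.52] F [-0.6 -1.   0.1] gw 73.5 q [ 0.44  0.66  0.4   0.   -1.3   0.97]
182 [ 503.12182049 -298.61474713  114.89243769] ((500.2757263183594, -297.609375), (11.287744522094727, 109.84304809570312), 80.37872314453125) [110.09412207 115.63863491 118.26116195]
```

View pics/s13.png

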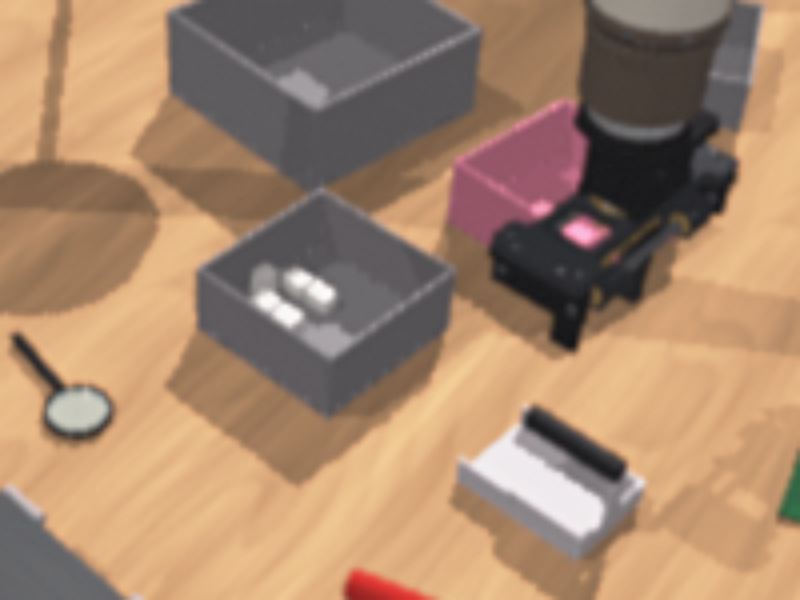

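jog_arm:
  steps:
    - [[-4,12,0,0.016,87],[-8,24,0,0,87],[-10,30,0,0,87],[-10,30,0,0,87],[-10,30,0,0,87],[-10,30,0,0,87],[-10,30,0,0,87],[-10,30,0,0,87],[-10,30,0,0,87],[-10,30,0,0,87],[-10,30,0,0,87],[-10,30,0,0,87],[-10,30,0,0,87],[-10,30,0,0,87],[-10,30,0,0,87],[-10,30,0,0,87],[-8,28,5,0,87],[-6,20,8,0,87],[-1,8,8,0,87],[0,0,0,0,87]]

```text
t: 20.52
tcp_pos: [0.4964, -0.2957, 0.3438]
ee_rot: [-3.128, 0.279, 0.006]
force: [0.1, 0.8, -0.2]
grip_width: 0.999
```

```bash
python3 - <<'E'
from h import *
go(500.2,-296.7,110.5,-10,15)
E
```

```text
t 20.5167 grasp [ 495.8 -295.4  179.8] phi -10.2 tilt 0.23 roll -0.0034 shift [ 4.6  0.5 69.3] n 5 row [ 0.91  0.11 13.86] F [ 0.1  0.8 -0.2] gw 86.9 q [-0.26  0.36 -0.2  -0.   -1.02  1.65]
```

jog_arm:
  steps:
    - [[2,0,8,0,87],[2,0,14,0,87],[0,0,16,0,87],[0,0,16,0,87],[0,0,10,0,87],[0,0,5,0,87],[0,0,0,0,87]]

```text
t: 21.1
tcp_pos: [0.5021, -0.2945, 0.2755]
ee_rot: [-3.129, 0.272, 0.003]
force: [-0.9, 1.0, 0.8]
grip_width: 1.001
```

```bash
python3 - <<'E'
from h import *
im,d=capture("scene"); save("s14.png",cv2.resize(im[190:340,90:290],(800,600)))
go(500.2,-296.7,110.5,-10,15)
E
```

```text
t 21.15 grasp [ 502.2 -294.8  112.6] phi -9.95 tilt 0.03 roll 0.0009 shift [-1.6  2.3  2.1] n 1 row [-1.61  2.26  2.09] F [-1.3 -0.3  0.5] gw 86.8 q [-0.25  0.43 -0.27  0.   -0.87  1.65]
```

View pics/s14.png

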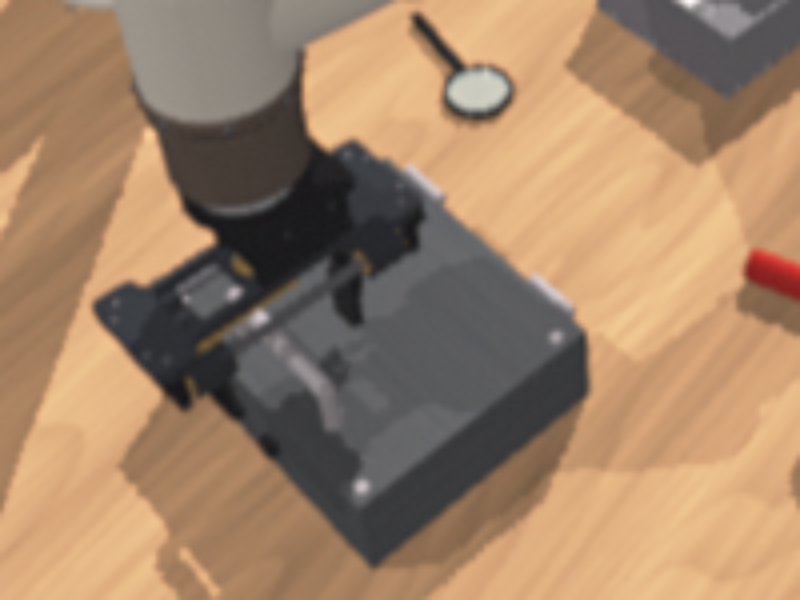

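jog_arm:
  steps:
    - [[-1,2,2,0,87],[0,0,0,0,0],[0,0,0,0,0],[0,0,0,0,0],[0,0,0,0,0],[0,0,0,0,0],[0,0,0,0,0],[0,0,0,0,0],[0,0,0,0,0],[0,0,0,0,0],[0,0,0,0,0],[0,0,0,0,0],[0,0,0,0,0],[0,0,0,0,0],[0,0,0,0,0],[0,0,0,0,0]]

```text
t: 22.48
tcp_pos: [0.5004, -0.2966, 0.2747]
ee_rot: [-3.129, 0.274, 0.0]
force: [-0.1, 3.3, 0.0]
grip_width: 0.128
```

```bash
python3 - <<'E'
from h import *
go(500.2,-296.7,110.5,-10,15)
a0=np.arctan2(40,-165); r=np.hypot(165,40); prev=np.array([-165,40.])
for n in range(1,25):
    a=a0-np.radians(2.5*n); p=r*np.array([np.cos(a),np.sin(a)]); d=p-prev; prev=p
    print(2.5*n,"dy_cover",d[0].round(1),"dz",d[1].round(1), "cum",(p-[-165,40]).round(1))
E
```

```text
t 22.4833 grasp [ 500.4 -296.5  110.7] phi -10.02 tilt 0.04 roll -0.0003 shift [-0.2  0.2  0.2] n 1 row [-0.2   0.21  0.18] F [-0.1  3.3  0. ] gw 11.1 q [-0.26  0.44 -0.27 -0.   -0.87  1.65]
2.5 dy_cover 1.9 dz 7.2 cum [1.9 7.2]
5.0 dy_cover 2.2 dz 7.1 cum [ 4.1 14.2]
7.5 dy_cover 2.5 dz 7.0 cum [ 6.6 21.2]
10.0 dy_cover 2.8 dz 6.8 cum [ 9.5 28. ]
12.5 dy_cover 3.1 dz 6.7 cum [12.6 34.8]
15.0 dy_cover 3.4 dz 6.6 cum [16.  41.3]
17.5 dy_cover 3.7 dz 6.4 cum [19.7 47.8]
20.0 dy_cover 4.0 dz 6.3 cum [23.6 54. ]
22.5 dy_cover 4.2 dz 6.1 cum [27.9 60.1]
25.0 dy_cover 4.5 dz 5.9 cum [32.4 66. ]
27.5 dy_cover 4.7 dz 5.7 cum [37.1 71.7]
30.0 dy_cover 5.0 dz 5.5 cum [42.1 77.1]
32.5 dy_cover 5.2 dz 5.2 cum [47.3 82.4]
35.0 dy_cover 5.5 dz 5.0 cum [52.8 87.4]
37.5 dy_cover 5.7 dz 4.8 cum [58.4 92.2]
40.0 dy_cover 5.9 dz 4.5 cum [64.3 96.7]
42.5 dy_cover 6.1 dz 4.3 cum [ 70.4 101. ]
45.0 dy_cover 6.2 dz 4.0 cum [ 76.6 105. ]
47.5 dy_cover 6.4 dz 3.7 cum [ 83.  108.7]
50.0 dy_cover 6.6 dz 3.4 cum [ 89.6 112.1]
52.5 dy_cover 6.7 dz 3.1 cum [ 96.3 115.3]
55.0 dy_cover 6.8 dz 2.8 cum [103.1 118.1]
57.5 dy_cover 7.0 dz 2.5 cum [110.1 120.7]
60.0 dy_cover 7.1 dz 2.2 cum [117.1 122.9]
```

jog_arm:
  steps:
    - [[0,-1.9,-7.2,0,0],[0,-2.2,-7.1,0,0],[0,-2.5,-7.0,0,0],[0,-2.8,-6.8,0,0],[0,-3.1,-6.7,0,0],[0,-3.4,-6.6,0,0],[0,-3.7,-6.4,0,0],[0,-4.0,-6.3,0,0],[0,-4.2,-6.1,0,0],[0,-4.5,-5.9,0,0],[0,-4.7,-5.7,0,0],[0,-5.0,-5.5,0,0],[0,0,0,0,0]]

```text
t: 23.57
tcp_pos: [0.5076, -0.2554, 0.3538]
ee_rot: [3.129, -0.273, 0.002]
force: [-0.7, -4.1, -2.0]
grip_width: 0.128
```

```bash
cat >> h.py <<'E'
def cover(shot):
    go(500.2,-296.7,110.5,-10,15)
    im,d=capture("scene"); save(shot,cv2.resize(im[170:320,90:290],(800,600)))
    C=cloud("scene",d)[d>0]*1000
    a=np.radians(-10);X=np.array([np.cos(a),np.sin(a),0]);Y=np.array([-np.sin(a),np.cos(a),0])
    H=np.array([500.2,-296.7,70.5])+165*Y
    q=C-H; l=np.c_[q@X,q@Y,q[:,2]]
    # plate points beside the bar: |x| 60..105
    m=(abs(l[:,0])>62)&(abs(l[:,0])<106)&(l[:,2]>12)&(l[:,1]<0)&(np.hypot(l[:,1],l[:,2])<200)
    print(m.sum()); 
    th=np.degrees(np.arctan2(l[m,2],-l[m,1])); rr=np.hypot(l[m,1],l[m,2])
    for s in range(2,20,2):
        k=(rr>s*10)&(rr<s*10+20)
        if k.sum()>5: print(s*10,k.sum(),"top-face angle+offset",np.percentile(th[k],[10,50,90]).round(1),"minus 5mm:",(np.median(th[k]-np.degrees(np.arcsin(5/rr[k])))).round(1))
    o=observe();T=R.from_rotvec(o["ee_rot"]).as_matrix(); g=o["tcp_pos"]*1000+T[:,2]*164-H
    gy,gz=g@Y,g[2]; print("grip r",np.hypot(gy,gz).round(1),"opening by grip",(np.degrees(np.arctan2(40,-165))-np.degrees(np.arctan2(gz,gy))).round(2))
E
python3 - <<'E'
from h import *
cover("s15.png")
E
```

```text
t 23.5667 grasp [ 507.7 -255.6  189.8] phi -9.96 tilt 0.09 roll 0.0006 shift [-0.3 41.8 79.3] n 6 row [-0.05  6.97 13.22] F [-0.7 -4.1 -2. ] gw 11.1 q [-0.18  0.33 -0.21  0.   -1.03  1.58]
804
20 97 top-face angle+offset [36.7 40.1 45.9] minus 5mm: 30.3
40 79 top-face angle+offset [34.4 35.9 37.1] minus 5mm: 30.0
60 85 top-face angle+offset [32.9 33.9 35.3] minus 5mm: 29.8
80 73 top-face angle+offset [32.2 33.1 33.7] minus 5mm: 29.9
100 85 top-face angle+offset [31.6 32.3 33.1] minus 5mm: 29.7
120 80 top-face angle+offset [31.4 32.  32.6] minus 5mm: 29.8
140 101 top-face angle+offset [31.2 31.7 32.2] minus 5mm: 29.8
160 117 top-face angle+offset [30.9 31.4 32. ] minus 5mm: 29.7
180 67 top-face angle+offset [30.4 31.1 31.7] minus 5mm: 29.6
grip r 171.5 opening by grip 30.25
```

View pics/s15.png

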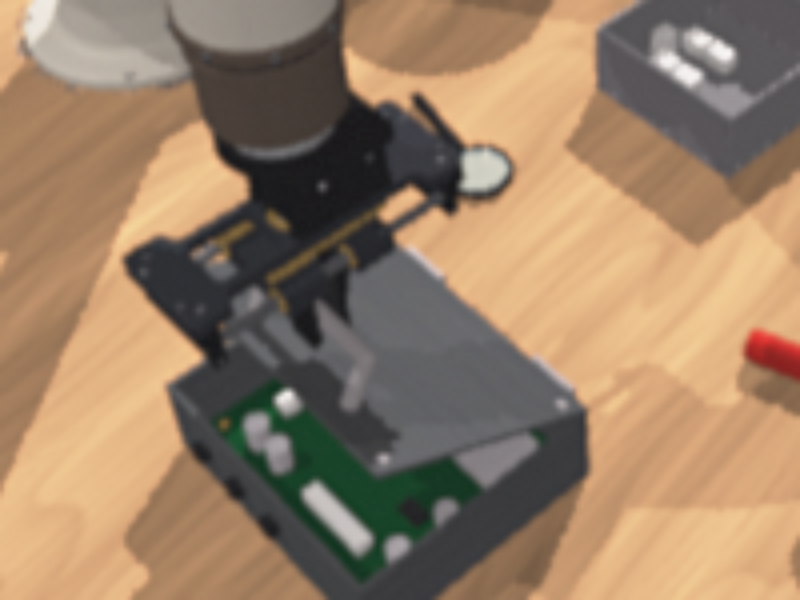

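Works very well: the cover is at 29.8° as planned. I'll do the second half now.

jog_arm:
  steps:
    - [[0,-5.2,-5.2,0,0],[0,-5.5,-5.0,0,0],[0,-5.7,-4.8,0,0],[0,-5.9,-4.5,0,0],[0,-6.1,-4.3,0,0],[0,-6.2,-4.0,0,0],[0,-6.4,-3.7,0,0],[0,-6.6,-3.4,0,0],[0,-6.7,-3.1,0,0],[0,-6.8,-2.8,0,0],[0,-7.0,-2.5,0,0],[0,-7.1,-2.2,0,0],[0,0,0,0,0],[0,0,0,0,0],[0,0,0,0,0]]

```text
t: 24.87
tcp_pos: [0.5205, -0.1826, 0.4004]
ee_rot: [3.126, -0.273, 0.003]
force: [-1.4, -4.6, 6.4]
grip_width: 0.127
```

```bash
python3 - <<'E'
from h import *
cover("s16.png")
E
```

```text
t 24.8667 grasp [ 520.8 -183.1  236.4] phi -9.97 tilt 0.22 roll 0.0006 shift [ -0.6 115.4 125.9] n 12 row [-0.05  9.62 10.49] F [-1.4 -4.6  6.4] gw 11.0 q [-0.04  0.26 -0.18  0.   -1.12  1.44]
190
20 19 top-face angle+offset [67.9 70.  74.7] minus 5mm: 60.2
40 18 top-face angle+offset [64.8 65.7 66.6] minus 5mm: 59.5
60 26 top-face angle+offset [63.  63.6 64.3] minus 5mm: 59.6
80 18 top-face angle+offset [61.1 62.6 62.9] minus 5mm: 59.4
100 18 top-face angle+offset [61.7 62.  62.3] minus 5mm: 59.4
120 12 top-face angle+offset [61.5 61.6 61.9] minus 5mm: 59.4
140 14 top-face angle+offset [61.1 61.3 61.4] minus 5mm: 59.4
160 16 top-face angle+offset [60.  61.  61.2] minus 5mm: 59.3
180 42 top-face angle+offset [59.6 60.3 60.9] minus 5mm: 58.8
grip r 173.1 opening by grip 59.71
```

View pics/s16.png

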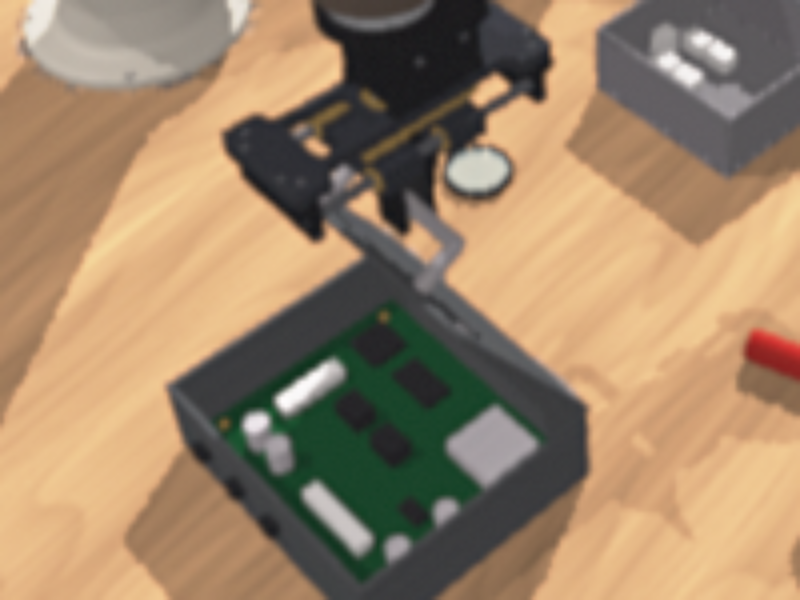

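jog_arm:
  steps:
    - [[0,-1.4,0.3,0,0],[0,0,0,0,0],[0,0,0,0,0],[0,0,0,0,0],[0,0,0,0,0],[0,0,0,0,0],[0,0,0,0,0],[0,0,0,0,0]]

```text
t: 25.58
tcp_pos: [0.5207, -0.1815, 0.4006]
ee_rot: [3.126, -0.273, 0.003]
force: [-2.5, -5.7, 8.0]
grip_width: 0.128
```

```bash
python3 - <<'E'
from h import *
cover("s17.png")
tray()
im,d=capture("top"); im0=np.load("top0.npz")["im"]
a=im[90:260,170:310];b=im0[90:260,170:310]; save("t17.png",cv2.resize(np.hstack([b,a]),(800,486)))
im,d=capture("scene");im0=np.load("scene0.npz")["im"]
for n,(r0,r1,c0,c1) in dict(loupe=(190,222,190,222),screw=(250,287,272,345),spool=(278,308,288,318)).items():
    D=abs(im[r0:r1,c0:c1].astype(int)-im0[r0:r1,c0:c1]).max(2); print(n,D.mean().round(1),(D>60).sum())
E
```

```text
t 25.5833 grasp [ 521.  -182.2  236.6] phi -9.97 tilt 0.27 roll 0.0005 shift [ -0.6 116.3 126.1] n 12 row [-0.05  9.69 10.51] F [-2.5 -5.7  8. ] gw 11.1 q [-0.04  0.26 -0.18  0.   -1.12  1.44]
183
20 21 top-face angle+offset [68.  69.8 74.8] minus 5mm: 60.2
40 19 top-face angle+offset [64.9 65.7 66.7] minus 5mm: 60.0
60 19 top-face angle+offset [63.5 64.  64.5] minus 5mm: 59.8
80 19 top-face angle+offset [62.6 63.  63.4] minus 5mm: 59.7
100 17 top-face angle+offset [61.3 62.3 62.5] minus 5mm: 59.7
120 16 top-face angle+offset [60.9 61.9 62.1] minus 5mm: 59.7
140 13 top-face angle+offset [61.4 61.6 61.7] minus 5mm: 59.6
160 13 top-face angle+offset [61.2 61.3 61.4] minus 5mm: 59.6
180 40 top-face angle+offset [59.9 60.6 61.2] minus 5mm: 59.1
grip r 173.1 opening by grip 60.03
tray p 0.75 968 lo [0.683 0.133 0.001] hi [0.803 0.224 0.078]
loupe 60.2 468
screw 17.9 149
spool 12.4 0
```

View pics/t17.png

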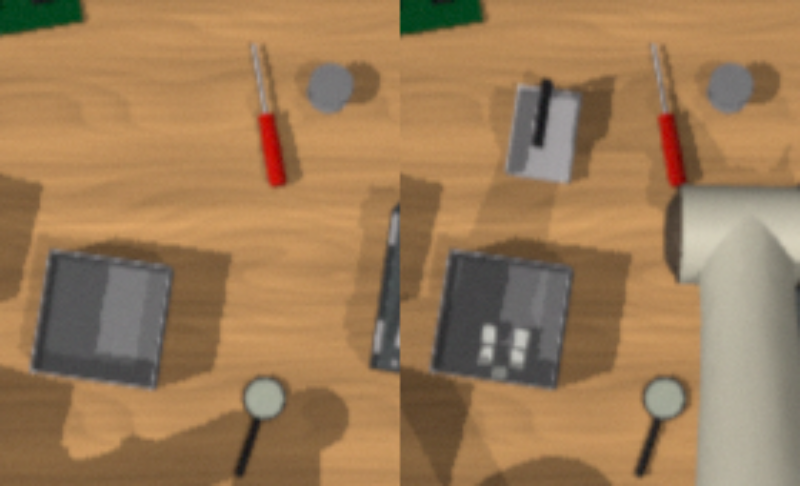

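The top view (before on the left, now on the right) shows five relays in the small bin at about (500,350). The tray is upright and empty at (545,130), and the magnifier, screwdriver and spool haven't moved. The cover is at about 60°, so I'll hand in.

```bash
python3 - <<'E'
from h import *
print(hand_in()); o=observe(); print(o["t"],o["tcp_pos"],o["force"])
E
```

```text
the job is handed in; nothing more can be done
None
the job is handed in; nothing more can be done
```

The job is handed in at about 26 s of the 61 s allowed, with the gripper still holding the cover at about 60°. No verdict was reported.

- **Relays:** I tipped the tray about 60° by pushing its open end against the inside wall of the small grey bin. My last pictures show all five relays in that bin, though one lies in shadow and is harder to make out.
- **Tray:** I levelled it on the bin's rim and the bench. The pictures show it upright and empty on the bench at about (0.74, 0.18) m. The cover stayed shut until this was done.
- **Cover:** Depth points on the plate put the opening at about 59.7° (59.1 to 60.2), and the grip position gives 60.0°. The two readings differ by a few tenths of a degree. The steady force on the tool is about 10 N, more than the 3 N lift, because the held arc was about 3 mm too wide.
- **Magnifier, screwdriver and spool:** They look unmoved in the before-and-after top view. An automatic comparison of the scene pictures showed changes at the magnifier and screwdriver. I put that down to the arm and its shadows, as the top view shows both in place.

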